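Build up the melting stack on the firebrick

TASK

Build the melting stack in the firebrick tray from the bottom up, one piece after another: first lay the ceramic honeycomb board flat on the middle of the firebrick, lengthwise along the brick; then lay the steel ring on the middle of the board; then stand the large graphite crucible upright with its foot inside the ring, down on the board; last put the lid on the crucible with its plug in the mouth. Let go of each piece where it belongs before fetching the next, and leave the small crucible and the flux jar standing where they are.

Things in the scene. Friction and masses are not known exactly. Their poses are not given: they have to be found in the camera images.
- brick_top (a point): Centre of the top face of the firebrick, 30 mm above the table. The cream firebrick, 114 mm long (x axis) by 80 mm wide (y axis), is fixed in a low steel tray, 144 x 110 mm with a rim 14 mm high. z axis up. The tray does not move during the job, but stands elsewhere and turned at each start. A dark steel ingot mould, 120 x 70 mm and 22 mm high with three grooves, is fixed on the table on the other side of the middle: it is not part of the job.
- board_mid (a point): Centre (half-way up) of the loose ceramic honeycomb board: white rectangular plate 90 mm long (x axis) by 60 mm wide (y axis) by 14 mm thick with rows of small dark holes on top (holes are marks only). Lies flat, its z axis up.
- ring_mid (a point): Centre (half-way up) of the loose bright steel ring: 56 mm outside diameter, hole 41 mm in diameter right through, 18 mm high. Lies flat, its z axis up.
- crucible_mid (a point): Centre (half-way up) of the loose large graphite crucible: dark grey open pot 62 mm high. Its foot is 33 mm in diameter from the bottom up to 18 mm, then widens to 45 mm at 24 mm height and is a plain 45 mm cylinder from there to the rim; wall 4 mm, mouth 37 mm in diameter. Stands upright, its z axis up. Its foot goes into the ring with 4 mm of play all round and then rests on the board; the wide part stays clear above the ring.
- lid_mid (a point): Centre (half-way up) of the loose graphite lid, 34 mm high in all: from below a plug 27 mm in diameter and 5 mm high, a disc 48 mm in diameter and 7 mm thick, and on top a round upright knob 14 mm in diameter and 22 mm high. Stands on its plug, knob up, z axis up. On the crucible the disc rests on the rim and the plug hangs in the mouth with 5 mm of play all round.
- small_mid (a point): Centre (half-way up) of the small graphite crucible, the same form but only 32 mm in diameter and 38 mm high. Not part of the job: it stays where it stands.
- jar_mid (a point): Centre (half-way up) of the loose amber glass flux jar with a white cap, 42 mm in diameter, 48 mm high. Not part of the job: it stays where it stands.
There are look-alikes about, which are no part of the job. What is shaped like the part that bears lid_mid but pink or purple is not meant.

How it is judged:
By the outcome, as a careful person would: the job done as asked, in the order asked, and still so for the second after the job is handed in, with the robot touching nothing.
It also fails if it takes over 109 s, if anything falls off the work surface, if the arm or the gripper's body presses on something with over 40 N, if the wrist force passes 120 N, or if a joint passes its speed limit or range.

ROBOT

A 6-joint arm with a two-finger parallel gripper is mounted at the origin on the work surface. World frame = base frame: x ahead of the robot, y to its left, z up, the work surface at z = 0. Lengths are in m, angles in rad, forces in N, time in s.
With the tool pointing down it reaches from about 0.425 to 1.125 m from the base axis. Payload 14.9 kg.
Tool frame: the origin (TCP) lies midway between the tips of the shut fingers; the grasp point (between the pads) lies 19 mm behind it; z points along the fingers, y is the line along which they close (so a half turn about z gives the same grasp; the last joint's range is limited). The gripper opens to 91 mm and grips with 3 to 60 N. Pads are 32 mm wide; open, the fingers measure 118 mm over their backs; the gripper's body (76 mm by 178 mm) begins 60 mm behind the grasp point.
Start: joints at [1.289, 0.379, 1.734, -0, 1.028, -0.033], TCP at [0.172, 0.678, 0.214] pointing down, gripper open.
Joint ranges: [-2.77, 2.77], [-0.74, 2.19], [0, 2.66], [-1.06, 4.2], [0.31, 2.87], [-3.08, 3.08]. Speed limits (rad/s): [1.89, 1.89, 2.39, 3.14, 3.14, 3.14].

INTERFACE

Orientations are given as a unit quaternion [w, x, y, z].
In Python, from cell import manip gives the robot as it stands.
- The arm moves only by the shell command python3 -m pendant 'ROWS' [OPENING] [FORCE]. ROWS is JSON, a list of rows, each a list of 4 numbers: the shift along the tool's x, y, z in m, then the turn about the tool's z in rad. A call has 1 to 12 rows; each row is the pose to reach, as a shift and turn from the pose commanded when the call began, along the tool's axes at that moment; what a row does not reach only later rows make up. A row lasts 1/10 s, in which the tool goes at most 50 mm and 8.59 degrees, less where a joint would pass 70% of its speed; a pose out of reach is approached as far as the arm can. A call with a gripper value outside its range is refused whole. OPENING is the opening, from 0 (shut) to 1 (fully open), set as the call begins (- or left out, the last holds). The fingers move at their own pace and stop on an object; FORCE is the grip in N (left out, the last holds). Time passes only in rows, so rows that repeat a pose let the fingers close. It gives the time, the measured TCP pose, the force, the opening and the grip force at its end, in the units of the state.
- manip.state(): the state, without advancing time (a new reading comes with each control period).
- manip.camera(name): name is "side" or "top"; returns a dict with "img" (480x640x3 uint8, red, green, blue), "z_map" (480x640 float32, m along the optical axis (not along the pixel's ray), 0 where there is no reading), "camera_matrix" (3x3 intrinsics, pixels), "R" (3x3) and "t" (3): a world point X has camera coordinates R X + t. Camera axes: x right, y down, z forward; pixel columns grow to the right and rows downward; lengths in m; the calibration is good to about 2 mm. A picture is of the moment at which its call begins.
- manip.close_job(): hands the job in; it is judged then, once.
The state is a dict: "clock": time; "qpos": joint angles; "dq": joint speeds; "tau": joint torques, N m; "tool_pos": TCP position; "tcp_rot": TCP orientation; "wrist_force": force on the tool from outside, world axes, zero at the start; "moment": the same for the moment, N m; "gripper_width": opening from 0.0 (shut) to 1.0 (fully open); "grip_force": force on a finger pad.
Only numpy, scipy, OpenCV 4.12 (cv2) and the standard library are available. Lean on these libraries where they do the work, as an engineer would, in place of code of your own. Each camera call takes 0.05 s, during which the arm holds its last target. There are 200 camera calls.

## Working session

There is one attempt and no reset: what is moved stays moved. The work goes in short steps, Python scripts to look and compute and a shell command to move; the robot and the scene stay as the last step left them, time stands still between calls to the robot, and variables do not carry over. Pictures are saved under pics/ and viewed, at most 14 in all, crops included, and the job is handed in when it is done.

```bash
ls; mkdir -p pics; python3 - <<'E'
from cell import manip
import cv2,numpy as np
s=manip.state();print({k:np.round(v,3).tolist() for k,v in s.items()})
for n in("top","side"):
    c=manip.camera(n);cv2.imwrite(f"pics/{n}0.png",c["img"][:,:,::-1]);np.savez(f"{n}0.npz",**c)
    print(n,c["camera_matrix"].round(1).tolist(),c["R"].round(3).tolist(),c["t"].round(3).tolist())
E
```

```text
pics
{'clock': 0.0, 'qpos': [1.289, 0.379, 1.735, -0.0, 1.028, -0.033], 'dq': [-0.001, 0.0, 0.0, 0.001, 0.002, 0.001], 'tau': [0.001, -76.374, -43.434, 0.065, 0.043, -0.0], 'tool_pos': [0.172, 0.678, 0.213], 'tcp_rot': [-0.0, 0.124, 0.992, -0.001], 'wrist_force': [-0.386, 0.785, -0.263], 'moment': [0.025, -0.012, -0.003], 'grip_force': 0.0, 'gripper_width': 0.998}
top [[600.6, 0.0, 320.6], [0.0, 600.6, 235.2], [0.0, 0.0, 1.0]] [[-0.02, -1.0, -0.006], [-0.985, 0.021, -0.169], [0.169, 0.003, -0.986]] [0.056, 0.545, 1.307]
side [[525.9, 0.0, 322.1], [0.0, 525.9, 237.2], [0.0, 0.0, 1.0]] [[-0.986, 0.165, 0.008], [0.098, 0.625, -0.775], [-0.133, -0.763, -0.632]] [0.533, -0.049, 1.122]
```

View pics/top0.png

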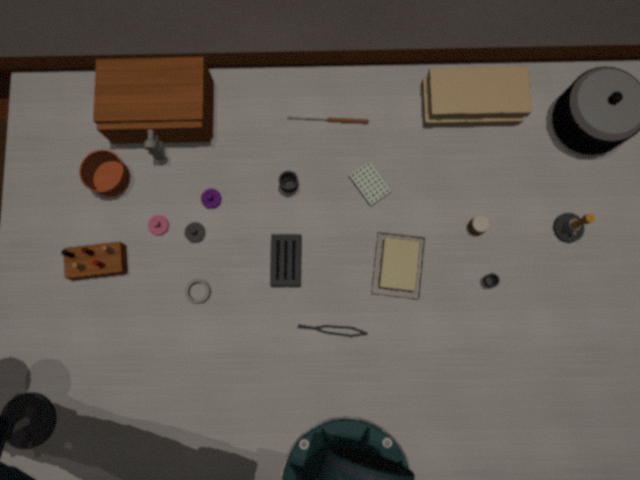

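View pics/side0.png

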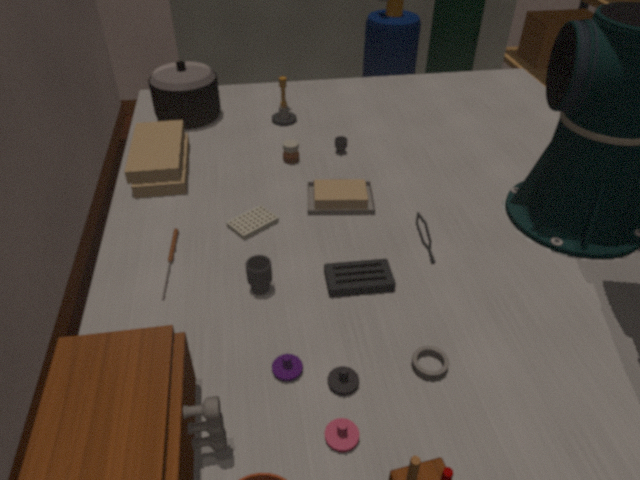

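The top view shows the board at (370,184), crucible (288,182), ring (199,291), grey lid (195,232), and tray with brick (399,265). The jar is at (479,226) and the small crucible at (490,281). The side view agrees.

```bash
cat > h.py <<'E'
import numpy as np, cv2
def load(n): return dict(np.load(n))
def cloud(c):
    z=c["z_map"];v,u=np.mgrid[:480,:640];K=c["camera_matrix"]
    p=np.stack([(u-K[0,2])/K[0,0]*z,(v-K[1,2])/K[1,1]*z,z],-1)
    P=(p-c["t"])@c["R"];P[z==0]=np.nan;return P
def plane(c,uv,h):
    K=c["camera_matrix"];uv=np.atleast_2d(uv).astype(float)
    d=np.c_[(uv-K[[0,1],[2,2]])/[K[0,0],K[1,1]],np.ones(len(uv))]@c["R"];o=-c["R"].T@c["t"]
    return o+d*((h-o[2])/d[:,2])[:,None]
def proj(c,X):
    p=np.atleast_2d(X)@c["R"].T+c["t"];return (p@c["camera_matrix"].T)[:,:2]/p[:,2:]
def biggest(m):
    k=cv2.findContours(m.astype(np.uint8),cv2.RETR_EXTERNAL,cv2.CHAIN_APPROX_NONE)[0]
    return max(k,key=cv2.contourArea)[:,0] if k else None
E
python3 - <<'E'
from h import *
T={"brick":(399,265,40,.030),"board":(370,184,30,.014),"ring":(199,291,20,.018),"cruc":(288,180,20,.062),"lid":(195,232,16,.012),"jar":(479,226,20,.048),"small":(490,281,15,.038)}
c=load("top0.npz");P=cloud(c)
print("cam",-c["R"].T@c["t"])
for n,(u,v,r,h) in T.items():
    s=np.s_[v-r:v+r,u-r:u+r];z=P[s][...,2]
    print(n,"z pct",np.nanpercentile(z,[1,20,50,80,99]).round(4))
    m=np.zeros((480,640),bool);m[s]=np.abs(z-h)<.006
    k=biggest(m)
    w=plane(c,k,h)[:,:2];(ce,wh,a)=cv2.minAreaRect((w*1000).astype(np.float32))
    e=cv2.minEnclosingCircle((w*1000).astype(np.float32))
    q=P[m];print("  rect",np.round(ce,1),np.round(wh,1),round(a,1),"circ",np.round(e[0],1),round(e[1],1),"cloud mean",np.nanmean(q,0).round(4))
E
```

```text
cam [0.31697041 0.04062192 1.38096268]
brick z pct [-0.0065 -0.0013  0.0023  0.028   0.0351]
  rect [ 479. -132.] [ 80.3 114.2] 82.0 circ [ 479. -133.] 67.5 cloud mean [ 0.4789 -0.1321  0.0297]
board z pct [-0.0066 -0.0019  0.0013  0.012   0.0192]
  rect [672.6 -73. ] [90.9 61.2] 34.0 circ [673.4 -73.9] 53.1 cloud mean [ 0.6729 -0.0736  0.0137]
ring z pct [-0.0065 -0.002   0.0009  0.0051  0.0224]
  rect [428.6 327.7] [54.7 54. ] 62.8 circ [428.2 327.3] 28.0 cloud mean [0.4282 0.3279 0.0175]
cruc z pct [-0.0066 -0.002   0.0012  0.0092  0.064 ]
  rect [671.7 116.5] [43.1 42. ] 88.7 circ [671.7 115.5] 23.0 cloud mean [0.6715 0.1148 0.061 ]
lid z pct [-0.0067 -0.0014  0.002   0.0114  0.0348]
  rect [565.6 337.5] [47.3 46.4] 0.7 circ [566.5 336.1] 24.7 cloud mean [0.5657 0.3365 0.0117]
jar z pct [-0.0063 -0.0022  0.0006  0.0091  0.0519]
  rect [ 563.8 -315.7] [36. 37.] 86.4 circ [ 564.2 -316.4] 19.7 cloud mean [ 0.5646 -0.3161  0.0474]
small z pct [-0.006  -0.0023  0.0006  0.0059  0.04  ]
  rect [ 437.9 -336.2] [30.5 31.8] 24.9 circ [ 437.9 -336.3] 16.4 cloud mean [ 0.4378 -0.3366  0.0368]
```

```bash
cat >> h.py <<'E'
def go(x,y,z,yaw=None):
    "shift/turn in tool axes to TCP x,y,z, closing line at world angle yaw (deg, mod 180)"
    from cell import manip
    from scipy.spatial.transform import Rotation as Ro
    s=manip.state();q=s["tcp_rot"];R=Ro.from_quat([q[1],q[2],q[3],q[0]]).as_matrix()
    d=R.T@(np.array([x,y,z])-s["tool_pos"])
    a=np.degrees(np.arctan2(R[1,1],R[0,1]));t=0 if yaw is None else -((yaw-a+90)%180-90)
    print("t",round(s["clock"],2),"pos",np.round(s["tool_pos"],4),"yaw",round(a,2),"q",np.round(s["qpos"],2),"w",round(float(s["gripper_width"]),3),"-> rows",np.round(d,4),round(np.radians(t),4),"F",np.round(s["wrist_force"],1))
E
python3 - <<'E'
from h import *
T={"brick":(.479,-.132,.030),"board":(.673,-.0735,.014),"ring":(.4284,.3276,.018),"cruc":(.6716,.1153,.062),"lid":(.566,.3366,.012)}
c=load("side0.npz");P=cloud(c)
for n,(x,y,h) in T.items():
    m=(np.hypot(P[...,0]-x,P[...,1]-y)<.075)&(np.abs(P[...,2]-h)<.005)
    k=biggest(m);w=(plane(c,k,h)[:,:2]*1000).astype(np.float32)
    r=cv2.minAreaRect(w);e=cv2.minEnclosingCircle(w);print(n,np.round(r[0],1),np.round(r[1],1),round(r[2],1),np.round(e[0],1),round(e[1],1))
go(.673,-.0735,.20,124)
E
```

```text
brick [ 479.8 -123.2] [ 84.8 113.2] 82.1 [ 479.6 -123.8] 68.5
board [672.9 -65.2] [92.5 63.1] 32.7 [673.6 -65. ] 55.3
ring [428.9 333.2] [56.2 55.4] 36.4 [428.8 333.8] 29.3
cruc [671.4 122.6] [46.2 42.8] 84.8 [672.1 122.7] 23.9
lid [565.3 342.8] [47.3 46.1] 80.8 [565.1 342.5] 25.0
t 0.1 pos [0.1723 0.6781 0.2134] yaw 75.74 q [ 1.29  0.38  1.73 -0.    1.03 -0.03] w 1.001 -> rows [-0.6704 -0.6051  0.0139] -0.8423 F [-0.9  0.1 -0.6]
```

```bash
python3 -m pendant '[[-0.67,-0.605,0.014,-0.842],[-0.67,-0.605,0.014,-0.842],[-0.67,-0.605,0.014,-0.842],[-0.67,-0.605,0.014,-0.842],[-0.67,-0.605,0.014,-0.842],[-0.67,-0.605,0.014,-0.842],[-0.67,-0.605,0.014,-0.842],[-0.67,-0.605,0.014,-0.842],[-0.67,-0.605,0.014,-0.842],[-0.67,-0.605,0.014,-0.842],[-0.67,-0.605,0.014,-0.842],[-0.67,-0.605,0.014,-0.842]]' 1 30
python3 - <<'E'
from h import *
go(.673,-.0735,.08,124)
for n in("top0","side0"):
    c=load(n+".npz");P=cloud(c);print(n,-c["R"].T@c["t"])
    for x,y in((.6,.03),(.75,.0),(.5,.2),(.5,-.25),(.62,.25)):
        m=np.hypot(P[...,0]-x,P[...,1]-y)<.02;print(x,y,np.nanmean(P[m][:,2]).round(4),m.sum())
E
```

```text
clock: 1.3
tool_pos: [0.5039, 0.1799, 0.2047]
tcp_rot: [-0.0, -0.292, 0.956, 0.0]
wrist_force: [0.7, 1.3, 0.4]
gripper_width: 1.003
grip_force: 0.0
t 1.3 pos [0.5039 0.1799 0.2047] yaw 123.98 q [ 0.3   0.13  2.07  0.    0.94 -1.86] w 1.003 -> rows [ 0.0014 -0.3046  0.1246] -0.0003 F [0.7 1.3 0.4]
top0 [0.31697041 0.04062192 1.38096268]
0.6 0.03 -0.0002 220
0.75 0.0 -0.0001 211
0.5 0.2 0.0002 229
0.5 -0.25 -0.0 231
0.62 0.25 0.0002 216
side0 [0.67916767 0.7990572  0.66675528]
0.6 0.03 -0.0016 222
0.75 0.0 -0.0014 213
0.5 0.2 -0.0014 317
0.5 -0.25 -0.002 120
0.62 0.25 -0.0013 380
```

```bash
python3 -m pendant '[[0.0014,-0.305,0.02,0],[0.0014,-0.305,0.02,0],[0.0014,-0.305,0.02,0],[0.0014,-0.305,0.02,0],[0.0014,-0.305,0.02,0],[0.0014,-0.305,0.02,0],[0.0014,-0.305,0.02,0],[0.0014,-0.305,0.13,0],[0.0014,-0.305,0.13,0],[0.0014,-0.305,0.13,0],[0.0014,-0.305,0.13,0]]'
python3 - <<'E'
from h import *
from cell import manip
go(.673,-.0735,.003,124)
ims=[]
for n in("top","side"):
    c=manip.camera(n);np.savez(n+"1.npz",**c)
    p=manip.state()["tool_pos"];u=proj(c,p)[0];print(n,u)
    u,v=u.astype(int);i=c["img"][max(v-60,0):v+60,u-80:u+80,::-1].copy();ims.append(cv2.resize(i,(640,480),interpolation=cv2.INTER_CUBIC)[:, :390] if 0 else cv2.resize(i,(400,300),interpolation=cv2.INTER_CUBIC))
cv2.imwrite("pics/a1.png",np.hstack(ims))
E
```

```text
clock: 2.4
tool_pos: [0.6713, -0.0714, 0.0735]
tcp_rot: [-0.002, -0.292, 0.956, 0.001]
wrist_force: [1.5, 0.1, 0.9]
gripper_width: 1.0
grip_force: 0.0
t 2.4 pos [ 0.6713 -0.0714  0.0735] yaw 124.0 q [-0.14  0.52  1.83  0.    0.8  -2.3 ] w 1.0 -> rows [-0.0004 -0.0029  0.0705] 0.0 F [1.5 0.1 0.9]
top [371.00660996 176.10909795]
side [249.66607682 193.052536  ]
```

View pics/a1.png

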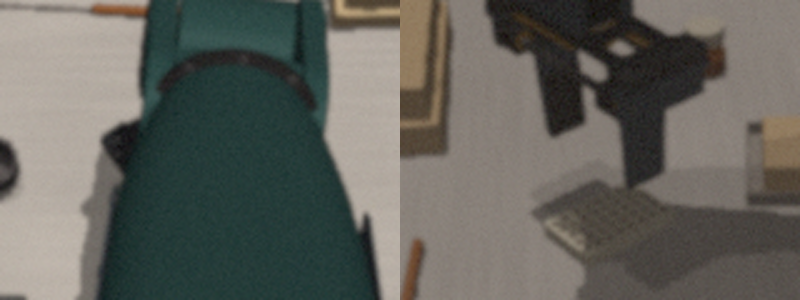

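Right half (side view): open fingers hang above the board, tips near crop (567,131) and (646,180). The projected TCP is at (600,150), so the side camera reads a few mm too far in +y, which supports the top camera. I'll check this numerically with the fingertip depth points.

```bash
python3 - <<'E'
from h import *
from cell import manip
c=load("side1.npz");P=cloud(c);t=manip.state()["tool_pos"]
d=P-t;a=np.radians(124);ax=np.array([np.cos(a),np.sin(a)]);l=d[...,:2]@ax;o=d[...,0]*-ax[1]+d[...,1]*ax[0]
for lo in(0,.01,.02):
    m=(np.abs(d[...,2]-lo-.005)<.008)&(np.hypot(d[...,0],d[...,1])<.08)&(np.abs(o)<.04)
    for s in(1,-1):
        k=m&(s*l>.02);print(lo,s,k.sum(),"along",np.percentile(l[k],[2,50,98]).round(4),"across",np.percentile(o[k],[2,50,98]).round(4),"zmin",np.percentile(P[k][:,2],2).round(4))
E
```

```text
0 1 95 along [0.0507 0.057  0.0601] across [-0.0176 -0.0026  0.018 ] zmin 0.0746
0 -1 103 along [-0.0512 -0.0436 -0.0401] across [-0.0162 -0.0018  0.0161] zmin 0.0754
0.01 1 112 along [0.0502 0.058  0.0602] across [-0.0174 -0.0029  0.0175] zmin 0.0841
0.01 -1 114 along [-0.0526 -0.0436 -0.0409] across [-0.0173 -0.0034  0.0156] zmin 0.0844
0.02 1 120 along [0.0486 0.0589 0.0613] across [-0.017  -0.0022  0.018 ] zmin 0.0941
0.02 -1 119 along [-0.052  -0.0437 -0.0407] across [-0.017  -0.004   0.0166] zmin 0.0946
```

```bash
python3 -m pendant '[[0,-0.0015,0.03,0],[0,-0.0015,0.055,0],[0,-0.0015,0.069,0],[0,-0.0015,0.069,0],[0,-0.0015,0.069,0]]' && python3 -m pendant '[[0,0,0,0],[0,0,0,0],[0,0,0,0],[0,0,0,0],[0,0,0,0],[0,0,0,0],[0,0,0,0],[0,0,0,0]]' 0 40; python3 -c "
from h import *
go(.6728,-.072,.2)"
```

```text
clock: 3.0
tool_pos: [0.6744, -0.0731, 0.0074]
tcp_rot: [0.001, -0.292, 0.956, -0.0]
wrist_force: [-0.2, 0.2, 0.6]
gripper_width: 1.0
grip_force: 0.0
clock: 3.8
tool_pos: [0.6735, -0.0731, 0.006]
tcp_rot: [0.0, -0.292, 0.956, -0.0]
wrist_force: [-0.9, 0.3, 6.3]
gripper_width: 0.653
grip_force: 40.0
t 3.8 pos [ 0.6735 -0.0731  0.006 ] yaw 123.99 q [-0.14  0.62  1.82  0.    0.7  -2.31] w 0.653 -> rows [-0.      0.0013 -0.194 ] 0.0 F [-0.9  0.3  6.3]
```

```bash
python3 -m pendant '[[0,0,-0.05,0],[0,0,-0.1,0],[0,0,-0.1,0],[0,0,-0.1,0]]'; python3 -c "
from h import *
go(.479,-.1322,.09,82)"
```

```text
clock: 4.2
tool_pos: [0.6738, -0.0732, 0.1066]
tcp_rot: [0.001, -0.292, 0.956, -0.0]
wrist_force: [-0.7, 0.0, -3.1]
gripper_width: 0.654
grip_force: 40.0
t 4.2 pos [ 0.6738 -0.0732  0.1066] yaw 123.99 q [-0.14  0.48  1.82 -0.    0.84 -2.31] w 0.654 -> rows [0.1946 0.06   0.0162] 0.7328 F [-0.7  0.  -3.1]
```

```bash
python3 -m pendant '[[0.195,0.06,0,0.733],[0.195,0.06,0,0.733],[0.195,0.06,0,0.733],[0.195,0.06,0,0.733],[0.195,0.06,0,0.733],[0.195,0.06,0,0.733],[0.195,0.06,0.02,0.733],[0.195,0.06,0.02,0.733],[0.195,0.06,0.02,0.733],[0.195,0.06,0.02,0.733]]'; python3 - <<'E'
from h import *
from cell import manip
go(.479,-.1322,.037,82)
c=manip.camera("side");np.savez("side2.npz",**c)
u,v=proj(c,manip.state()["tool_pos"])[0].astype(int);print(u,v)
cv2.imwrite("pics/b1.png",cv2.resize(c["img"][v-60:v+60,u-80:u+80,::-1],(640,480),interpolation=cv2.INTER_CUBIC))
P=cloud(c);x,y=manip.state()["tool_pos"][:2]
E
```

```text
clock: 5.2
tool_pos: [0.4787, -0.1322, 0.0859]
tcp_rot: [-0.0, 0.069, 0.998, 0.0]
wrist_force: [0.3, 0.1, -0.5]
gripper_width: 0.654
grip_force: 40.0
t 5.2 pos [ 0.4787 -0.1322  0.0859] yaw 82.1 q [-0.32  0.27  2.19  0.    0.68 -1.75] w 0.654 -> rows [-0.0003  0.0001  0.0489] 0.0017 F [ 0.3  0.1 -0.5]
340 165
```

View pics/b1.png

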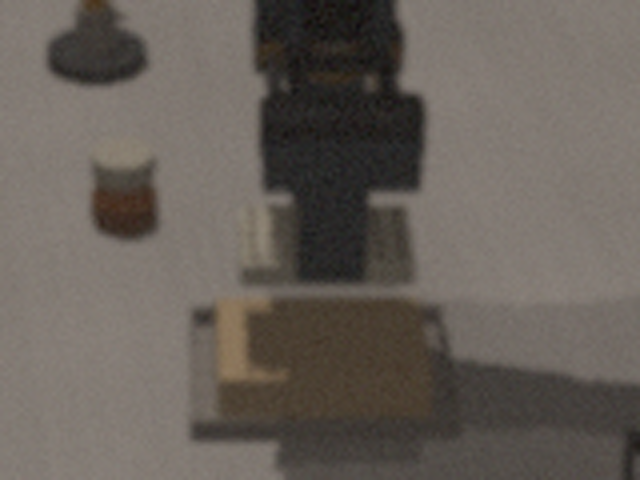

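The board (crop 240–412, centre 326) hangs level over the brick (217–434, centre 325) and is aligned. I'm lowering it.

```bash
python3 -m pendant '[[-0.001,0,0.02,0],[-0.001,0,0.035,0],[-0.001,0,0.042,0],[-0.001,0,0.046,0],[-0.001,0,0.049,0],[-0.001,0,0.0495,0],[-0.001,0,0.0495,0]]' ; python3 -c "
from h import *
go(.479,-.132,.036,82)"
```

```text
clock: 5.95
tool_pos: [0.4794, -0.1326, 0.0366]
tcp_rot: [0.0, 0.07, 0.998, -0.0]
wrist_force: [-0.2, -0.5, -0.5]
gripper_width: 0.654
grip_force: 40.0
t 5.95 pos [ 0.4794 -0.1326  0.0366] yaw 81.99 q [-0.32  0.37  2.19 -0.    0.58 -1.75] w 0.654 -> rows [0.0005 0.0005 0.0006] -0.0001 F [-0.2 -0.5 -0.5]
```

```bash
python3 -m pendant '[[0,0.0005,0.001,0],[0,0.0005,0.001,0],[0,0.0005,0.001,0]]'; python3 -m pendant '[[0,0,0,0],[0,0,0,0],[0,0,0,0],[0,0,-0.04,0],[0,0,-0.08,0],[0,0,-0.12,0],[0,0,-0.15,0],[0,0,-0.15,0]]' 0.85
python3 -c "
from h import *
go(.428,.327,.18,82)"
```

```text
clock: 6.25
tool_pos: [0.4796, -0.1323, 0.036]
tcp_rot: [0.0, 0.07, 0.998, -0.0]
wrist_force: [-4.5, -2.7, 10.7]
gripper_width: 0.657
grip_force: 40.0
clock: 7.05
tool_pos: [0.4813, -0.1326, 0.1892]
tcp_rot: [0.003, 0.07, 0.998, -0.001]
wrist_force: [0.3, -0.5, -0.1]
gripper_width: 0.853
grip_force: 0.0
t 7.05 pos [ 0.4813 -0.1326  0.1892] yaw 81.99 q [-0.32  0.09  2.15  0.    0.89 -1.75] w 0.853 -> rows [0.1169 0.4477 0.0079] -0.0001 F [ 0.3 -0.5 -0.1]
```

```bash
python3 -m pendant '[[0.117,0.448,0.008,0],[0.117,0.448,0.008,0],[0.117,0.448,0.008,0],[0.117,0.448,0.008,0],[0.117,0.448,0.008,0],[0.117,0.448,0.008,0],[0.117,0.448,0.008,0],[0.117,0.448,0.008,0],[0.117,0.448,0.008,0],[0.117,0.448,0.06,0],[0.117,0.448,0.1,0],[0.117,0.448,0.1,0]]'
python3 - <<'E'
from h import *
from cell import manip
go(.4284,.3276,.006,82)
for n in("top","side"):
    c=manip.camera(n);np.savez(n+"3.npz",**c)
    P=cloud(c);m=(np.hypot(P[...,0]-.4795,P[...,1]+.132)<.075)&(np.abs(P[...,2]-.044)<.005)
    k=biggest(m);r=cv2.minAreaRect((plane(c,k,.044)[:,:2]*1000).astype(np.float32));print(n,r,np.nanmedian(P[m][:,2]))
u,v=proj(c,[.4795,-.132,.044])[0].astype(int);a=c["img"][v-45:v+45,u-60:u+60]
u,v=proj(c,manip.state()["tool_pos"])[0].astype(int);print(u,v);b=c["img"][v-45:v+45,u-60:u+60]
cv2.imwrite("pics/c1.png",np.hstack([cv2.resize(i[...,::-1],(400,300),interpolation=cv2.INTER_CUBIC) for i in(a,b)]))
E
```

```text
clock: 8.25
tool_pos: [0.4221, 0.3261, 0.0797]
tcp_rot: [-0.004, 0.069, 0.998, -0.003]
wrist_force: [0.6, -1.1, 0.5]
gripper_width: 0.849
grip_force: 0.0
t 8.25 pos [0.4221 0.3261 0.0797] yaw 82.06 q [ 0.61  0.33  2.11 -0.    0.71 -0.82] w 0.849 -> rows [-0.0065  0.0028  0.0737] 0.0011 F [ 0.6 -1.1  0.5]
top ((479.9214172363281, -132.5015869140625), (60.57875061035156, 90.19601440429688), 81.86991119384766) 0.04374823672877305
side ((479.8543395996094, -123.60435485839844), (65.5329818725586, 88.32296752929688), 81.26901245117188) 0.04207029896108155
438 328
```

View pics/c1.png

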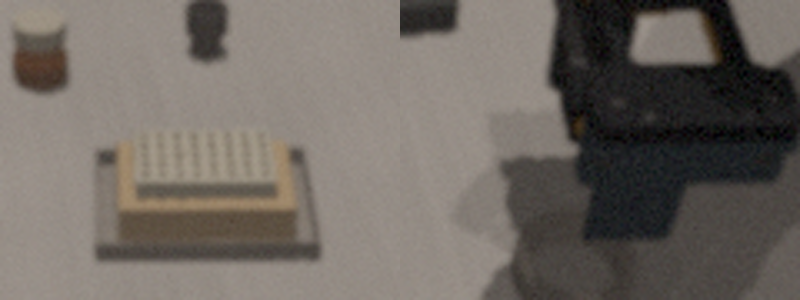

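The board lies squarely on the brick at (205,160) in the left crop. The top camera agrees with the TCP to within 0.5 mm. The gripper is above the ring.

```bash
python3 -c "
from h import *
go(.4284,.3276,.007,82)"
```

```text
t 8.35 pos [0.4253 0.3275 0.085 ] yaw 81.98 q [ 0.61  0.33  2.11  0.    0.71 -0.82] w 0.852 -> rows [-0.0032  0.0007  0.078 ] -0.0003 F [ 0.4 -0.5 -0.2]
```

```bash
python3 -m pendant '[[-0.003,0,0.03,0],[-0.003,0,0.045,0],[-0.003,0,0.05,0],[-0.003,0,0.05,0],[-0.003,0,0.05,0]]' ; python3 -c "
from h import *
go(.4284,.3276,.006,82)"
```

```text
clock: 8.85
tool_pos: [0.4293, 0.3278, 0.0363]
tcp_rot: [0.0, 0.07, 0.998, 0.0]
wrist_force: [1.0, 0.7, 0.9]
gripper_width: 0.856
grip_force: 0.0
t 8.85 pos [0.4293 0.3278 0.0363] yaw 81.98 q [ 0.61  0.42  2.11  0.    0.62 -0.82] w 0.856 -> rows [ 0.0009 -0.0004  0.0303] -0.0004 F [1.  0.7 0.9]
```

```bash
python3 -m pendant '[[0.0005,0,0.02,0],[0.0005,0,0.028,0],[0.0005,0,0.0295,0],[0.0005,0,0.0295,0],[0.0005,0,0.0295,0]]' ;python3 -m pendant '[[0,0,0,0],[0,0,0,0],[0,0,0,0],[0,0,0,0],[0,0,0,0],[0,0,0,0],[0,0,0,0],[0,0,0,0]]' 0 30;  python3 -c "
from h import *
go(.4284,.3276,.006,82)"
```

```text
clock: 9.35
tool_pos: [0.4286, 0.3278, 0.0063]
tcp_rot: [0.0, 0.07, 0.998, 0.0]
wrist_force: [-0.1, -0.1, 0.4]
gripper_width: 0.852
grip_force: 0.0
clock: 10.15
tool_pos: [0.4284, 0.3277, 0.0059]
tcp_rot: [0.0, 0.07, 0.998, 0.0]
wrist_force: [-1.2, -0.1, 5.7]
gripper_width: 0.603
grip_force: 30.0
t 10.15 pos [0.4284 0.3277 0.0059] yaw 81.99 q [ 0.61  0.48  2.1   0.    0.56 -0.82] w 0.603 -> rows [-0.     -0.0001 -0.0001] -0.0002 F [-1.2 -0.1  5.7]
```

```bash
python3 -m pendant '[[0,0,-0.05,0],[0,0,-0.1,0],[-0.115,-0.448,-0.1,0],[-0.115,-0.448,-0.1,0],[-0.115,-0.448,-0.1,0],[-0.115,-0.448,-0.1,0],[-0.115,-0.448,-0.1,0],[-0.115,-0.448,-0.1,0],[-0.115,-0.448,-0.1,0],[-0.115,-0.448,-0.1,0],[-0.115,-0.448,-0.1,0],[-0.115,-0.448,-0.1,0]]'; python3 -m pendant '[[0,0,0,0],[0,0,0,0],[0,0,0,0]]';  python3 -c "
from h import *
go(.4797,-.1324,.051,82)"
```

```text
clock: 11.35
tool_pos: [0.4801, -0.1359, 0.1058]
tcp_rot: [0.0, 0.071, 0.997, -0.0]
wrist_force: [-0.3, 0.8, -1.2]
gripper_width: 0.597
grip_force: 30.0
clock: 11.65
tool_pos: [0.4794, -0.1307, 0.1055]
tcp_rot: [-0.0, 0.069, 0.998, 0.0]
wrist_force: [-0.8, -0.0, -0.8]
gripper_width: 0.6
grip_force: 30.0
t 11.65 pos [ 0.4794 -0.1307  0.1055] yaw 82.07 q [-0.31  0.23  2.18  0.    0.73 -1.75] w 0.6 -> rows [-0.0006 -0.0016  0.0545] 0.0011 F [-0.8 -0.  -0.8]
```

```bash
python3 -m pendant '[[-0.0005,-0.0015,0.03,0],[-0.0005,-0.0015,0.045,0],[-0.0005,-0.0015,0.05,0],[-0.0005,-0.0015,0.053,0],[-0.0005,-0.0015,0.0545,0],[-0.0005,-0.0015,0.0545,0],[-0.0005,-0.0015,0.0545,0]]';  python3 -c "
from h import *
go(.4797,-.1324,.05,82)"
```

```text
clock: 12.35
tool_pos: [0.4804, -0.1336, 0.0517]
tcp_rot: [0.0, 0.07, 0.998, -0.0]
wrist_force: [0.5, 0.2, -1.1]
gripper_width: 0.601
grip_force: 30.0
t 12.35 pos [ 0.4804 -0.1336  0.0517] yaw 82.0 q [-0.32  0.34  2.19 -0.    0.61 -1.75] w 0.601 -> rows [0.0008 0.0011 0.0017] -0.0 F [ 0.5  0.2 -1.1]
```

```bash
python3 -m pendant '[[0.0008,0.001,0.0005,0],[0.0008,0.001,0.0015,0],[0.0008,0.001,0.0022,0],[0.0008,0.001,0.0022,0]]'; python3 -m pendant '[[0,0,0,0],[0,0,0,0],[0,0,0,0],[0,0,-0.04,0],[0,0,-0.08,0],[0,0,-0.1,0],[0,0,-0.1,0]]' 0.8
python3 -c "
from h import *
go(.6716,.1153,.15,82)"
```

```text
clock: 12.75
tool_pos: [0.4795, -0.1325, 0.0498]
tcp_rot: [-0.0, 0.07, 0.998, 0.0]
wrist_force: [-7.4, 3.6, 18.3]
gripper_width: 0.603
grip_force: 30.0
clock: 13.45
tool_pos: [0.481, -0.133, 0.1517]
tcp_rot: [0.002, 0.07, 0.998, -0.001]
wrist_force: [0.3, 0.1, -0.2]
gripper_width: 0.801
grip_force: 0.0
t 13.45 pos [ 0.481  -0.133   0.1517] yaw 81.99 q [-0.32  0.15  2.17  0.    0.82 -1.75] w 0.801 -> rows [-0.1542  0.2725  0.0022] -0.0002 F [ 0.3  0.1 -0.2]
```

```bash
python3 -m pendant '[[-0.154,0.2725,0,0],[-0.154,0.2725,0,0],[-0.154,0.2725,0,0],[-0.154,0.2725,0,0],[-0.154,0.2725,0,0],[-0.154,0.2725,0,0],[-0.154,0.2725,0,0],[-0.154,0.2725,0.03,0],[-0.154,0.2725,0.05,0],[-0.154,0.2725,0.05,0],[-0.154,0.2725,0.05,0]]'
python3 - <<'E'
from h import *
from cell import manip
go(.6716,.1153,.03,82)
for n in("top","side"):
    c=manip.camera(n);np.savez(n+"4.npz",**c);P=cloud(c)
    for nm,h,w in(("board",.044,.062),("ring",.062,.04)):
        m=(np.hypot(P[...,0]-.4795,P[...,1]+.132)<w)&(np.abs(P[...,2]-h)<.005)
        k=biggest(m)
        if k is None: continue
        q=(plane(c,k,h)[:,:2]*1000).astype(np.float32)
        print(n,nm,cv2.minAreaRect(q),cv2.minEnclosingCircle(q))
u,v=proj(c,[.4795,-.132,.044])[0].astype(int);a=c["img"][v-45:v+45,u-60:u+60]
u,v=proj(c,manip.state()["tool_pos"])[0].astype(int);b=c["img"][v-45:v+45,u-60:u+60]
cv2.imwrite("pics/d1.png",np.hstack([cv2.resize(i[...,::-1],(400,300),interpolation=cv2.INTER_CUBIC) for i in(a,b)]))
E
```

```text
clock: 14.55
tool_pos: [0.6693, 0.1155, 0.0984]
tcp_rot: [-0.001, 0.07, 0.998, -0.0]
wrist_force: [-0.2, 0.5, 0.3]
gripper_width: 0.799
grip_force: 0.0
t 14.55 pos [0.6693 0.1155 0.0984] yaw 81.97 q [ 0.14  0.49  1.82 -0.    0.84 -1.29] w 0.799 -> rows [-0.0024  0.0001  0.0684] -0.0005 F [-0.2  0.5  0.3]
top board ((480.008544921875, -132.59860229492188), (60.411346435546875, 89.99604034423828), 81.86991119384766) ((479.59625244140625, -132.37623596191406), 53.20705795288086)
top ring ((477.3366394042969, -132.12266540527344), (53.02992248535156, 53.5328369140625), 87.7372817993164) ((477.8985900878906, -132.87057495117188), 27.98305892944336)
side board ((479.85699462890625, -123.58712768554688), (65.56784057617188, 88.32296752929688), 81.26901245117188) ((480.017333984375, -123.63679504394531), 53.220760345458984)
side ring ((478.33599853515625, -122.85971069335938), (58.37055587768555, 53.1035270690918), 79.93549346923828) ((479.3338317871094, -123.23668670654297), 30.364749908447266)
```

View pics/d1.png

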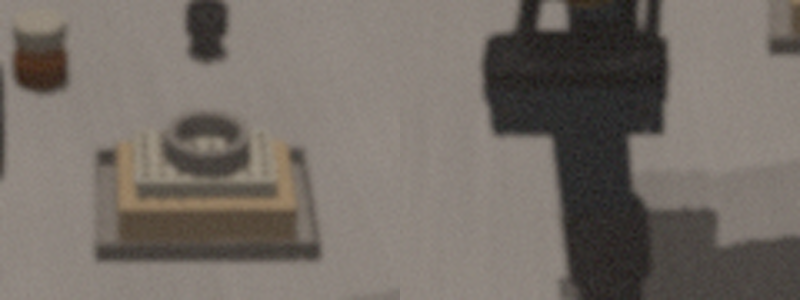

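The ring lies on the board near its middle, at left crop (205,143). The gripper stands over the crucible.

```bash
python3 -m pendant '[[-0.001,0,0.03,0],[-0.001,0,0.045,0],[-0.001,0,0.05,0],[-0.001,0,0.05,0],[-0.001,0,0.05,0]]' ; python3 -c "
from h import *
go(.6716,.1153,.03,82)"
```

```text
clock: 15.15
tool_pos: [0.6713, 0.1158, 0.0499]
tcp_rot: [0.0, 0.07, 0.998, 0.0]
wrist_force: [0.8, -0.2, 0.7]
gripper_width: 0.798
grip_force: 0.0
t 15.15 pos [0.6713 0.1158 0.0499] yaw 81.99 q [ 0.14  0.56  1.82  0.    0.76 -1.29] w 0.798 -> rows [-0.0003 -0.0005  0.0199] -0.0002 F [ 0.8 -0.2  0.7]
```

```bash
python3 -m pendant '[[0,-0.0005,0.015,0],[0,-0.0005,0.02,0],[0,-0.0005,0.02,0],[0,-0.0005,0.02,0]]' ;python3 -m pendant '[[0,0,0,0],[0,0,0,0],[0,0,0,0],[0,0,0,0],[0,0,0,0],[0,0,0,0],[0,0,0,0],[0,0,0,0]]' 0 25;  python3 -c "
from h import *
go(.6716,.1153,.15,82)"
```

```text
clock: 15.55
tool_pos: [0.6706, 0.1152, 0.0288]
tcp_rot: [-0.0, 0.07, 0.998, -0.0]
wrist_force: [0.7, 0.7, 0.2]
gripper_width: 0.8
grip_force: 0.0
clock: 16.35
tool_pos: [0.6709, 0.1153, 0.0292]
tcp_rot: [0.0, 0.07, 0.998, 0.0]
wrist_force: [-0.6, 0.4, 3.9]
gripper_width: 0.49
grip_force: 25.0
t 16.35 pos [0.6709 0.1153 0.0292] yaw 81.99 q [ 0.14  0.59  1.82  0.    0.73 -1.3 ] w 0.49 -> rows [-7.000e-04  1.000e-04 -1.208e-01] -0.0002 F [-0.6  0.4  3.9]
```

```bash
python3 -m pendant '[[0,0,-0.05,0],[0,0,-0.1,0],[0,0,-0.11,0],[0,0,-0.11,0]]'; python3 -c "
from h import *
go(.478,-.1325,.14,82)"
```

```text
clock: 16.75
tool_pos: [0.6717, 0.1154, 0.1409]
tcp_rot: [0.002, 0.07, 0.998, 0.0]
wrist_force: [0.5, -0.3, -1.3]
gripper_width: 0.487
grip_force: 25.0
t 16.75 pos [0.6717 0.1154 0.1409] yaw 81.99 q [ 0.14  0.44  1.8  -0.    0.9  -1.3 ] w 0.487 -> rows [ 1.573e-01 -2.724e-01  1.000e-04] -0.0002 F [ 0.5 -0.3 -1.3]
```

```bash
python3 -m pendant '[[0.157,-0.2725,0,0],[0.157,-0.2725,0,0],[0.157,-0.2725,0,0],[0.157,-0.2725,0,0],[0.157,-0.2725,0,0],[0.157,-0.2725,0,0],[0.157,-0.2725,0,0],[0.157,-0.2725,0,0],[0.157,-0.2725,0,0],[0.157,-0.2725,0.03,0],[0.157,-0.2725,0.03,0],[0.157,-0.2725,0.03,0]]'
python3 -m pendant '[[0,0,0,0],[0,0,0,0]]'
python3 - <<'E'
from h import *
from cell import manip
go(.478,-.1325,.074,82)
c=manip.camera("side");np.savez("side5.npz",**c)
u,v=proj(c,[.479,-.132,.06])[0].astype(int);print(u,v)
cv2.imwrite("pics/e1.png",cv2.resize(c["img"][v-45:v+45,u-60:u+60,::-1],(640,480),interpolation=cv2.INTER_CUBIC))
E
```

```text
clock: 17.95
tool_pos: [0.4774, -0.1318, 0.1087]
tcp_rot: [-0.001, 0.069, 0.998, 0.0]
wrist_force: [-0.3, -0.5, -0.5]
gripper_width: 0.486
grip_force: 25.0
clock: 18.15
tool_pos: [0.478, -0.1326, 0.1098]
tcp_rot: [0.001, 0.07, 0.998, -0.0]
wrist_force: [0.3, -0.3, -0.2]
gripper_width: 0.49
grip_force: 25.0
t 18.15 pos [ 0.478  -0.1326  0.1098] yaw 82.02 q [-0.32  0.22  2.19  0.    0.73 -1.75] w 0.49 -> rows [0.0001 0.0001 0.0358] 0.0003 F [ 0.3 -0.3 -0.2]
340 175
```

View pics/e1.png

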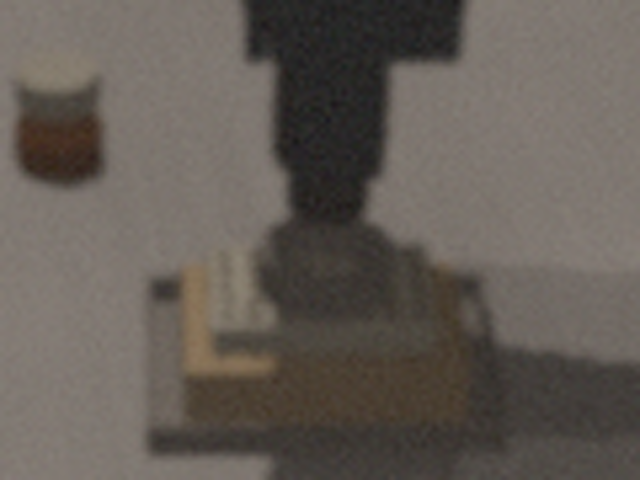

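The crucible foot (crop x 290–367, centre 328) hangs over the ring centre (about 330). I'm lowering it.

```bash
python3 -m pendant '[[0,0,0.01,0],[0,0,0.016,0],[0,0,0.02,0],[0,0,0.024,0],[0,0,0.028,0],[0,0,0.031,0],[0,0,0.034,0],[0,0,0.035,0],[0,0,0.035,0]]';  python3 -c "
from h import *
go(.478,-.1325,.0732,82)"
```

```text
clock: 19.1
tool_pos: [0.4773, -0.1327, 0.0739]
tcp_rot: [-0.0, 0.07, 0.998, 0.0]
wrist_force: [0.2, -0.6, -0.6]
gripper_width: 0.486
grip_force: 25.0
t 19.1 pos [ 0.4773 -0.1327  0.0739] yaw 81.99 q [-0.32  0.29  2.19 -0.    0.66 -1.75] w 0.486 -> rows [-0.0007  0.0003  0.0007] -0.0002 F [ 0.2 -0.6 -0.6]
```

```bash
python3 -m pendant '[[-0.0005,0,0.0005,0],[-0.0005,0,0.001,0],[-0.0005,0,0.0012,0]]'; python3 -m pendant '[[0,0,0,0],[0,0,0,0],[0,0,0,0],[0,0,-0.03,0],[0,0,-0.07,0],[0,0,-0.1,0],[0,0,-0.1,0]]' 0.8
python3 -c "
from h import *
go(.566,.3366,.12,82)"
```

```text
clock: 19.4
tool_pos: [0.4781, -0.1328, 0.0731]
tcp_rot: [0.0, 0.07, 0.998, -0.0]
wrist_force: [-2.5, 1.4, 8.0]
gripper_width: 0.489
grip_force: 25.0
clock: 20.1
tool_pos: [0.4799, -0.1335, 0.1766]
tcp_rot: [0.003, 0.07, 0.998, -0.001]
wrist_force: [0.4, 0.1, -0.6]
gripper_width: 0.798
grip_force: 0.0
t 20.1 pos [ 0.4799 -0.1335  0.1766] yaw 81.99 q [-0.32  0.11  2.16  0.    0.87 -1.75] w 0.798 -> rows [-0.0194  0.4776  0.0562] -0.0002 F [ 0.4  0.1 -0.6]
```

```bash
python3 -m pendant '[[-0.0194,0.478,0.02,0],[-0.0194,0.478,0.02,0],[-0.0194,0.478,0.02,0],[-0.0194,0.478,0.02,0],[-0.0194,0.478,0.02,0],[-0.0194,0.478,0.02,0],[-0.0194,0.478,0.02,0],[-0.0194,0.478,0.02,0],[-0.0194,0.478,0.02,0],[-0.0194,0.478,0.05,0],[-0.0194,0.478,0.09,0],[-0.0194,0.478,0.09,0]]' 0.5 25
python3 - <<'E'
from h import *
from cell import manip
for n in("top","side"):
    c=manip.camera(n);np.savez(n+"6.npz",**c);P=cloud(c)
    m=(np.hypot(P[...,0]-.479,P[...,1]+.132)<.035)&(np.abs(P[...,2]-.106)<.006)
    k=biggest(m);print(n,m.sum())
    if k is not None:
        q=(plane(c,k,.106)[:,:2]*1000).astype(np.float32);print(cv2.minAreaRect(q),cv2.minEnclosingCircle(q))
u,v=proj(c,[.4795,-.132,.06])[0].astype(int);a=c["img"][v-45:v+45,u-60:u+60]
u,v=proj(c,manip.state()["tool_pos"])[0].astype(int);print(u,v);b=c["img"][v-45:v+45,u-60:u+60]
cv2.imwrite("pics/f1.png",np.hstack([cv2.resize(i[...,::-1],(400,300),interpolation=cv2.INTER_CUBIC) for i in(a,b)]))
go(.566,.3367,.0155,82)
E
```

```text
clock: 21.3
tool_pos: [0.5601, 0.3368, 0.0771]
tcp_rot: [-0.004, 0.069, 0.998, -0.002]
wrist_force: [-0.6, -1.7, -0.3]
gripper_width: 0.503
grip_force: 0.0
top 118
((478.2168273925781, -133.01963806152344), (42.725669860839844, 43.27571487426758), 87.65682220458984) ((478.5809631347656, -133.39808654785156), 22.512514114379883)
side 0
346 346
t 21.4 pos [0.5629 0.3372 0.0822] yaw 81.98 q [ 0.5   0.48  1.87 -0.    0.79 -0.93] w 0.498 -> rows [-0.0032  0.      0.0667] -0.0003 F [-0.7 -0.2  0.9]
```

View pics/f1.png

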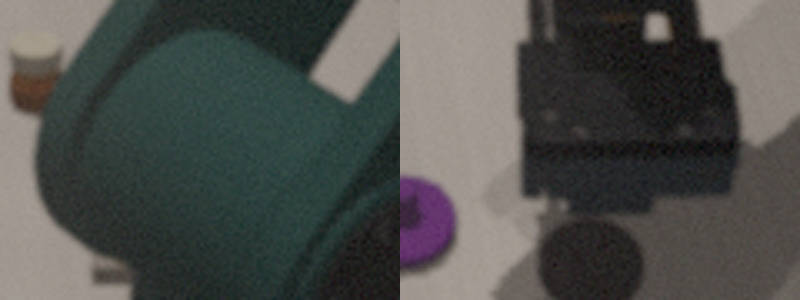

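The arm hides the stack in this side view, but the top depth puts the crucible rim at the right height (106 mm) over (478, -133). The gripper is above the grey lid at right crop (590,260). I'm descending.

```bash
python3 -m pendant '[[0,0,0.02,0],[0,0,0.03,0],[0,0,0.03,0],[0,0,0.03,0]]'; python3 - <<'E'
from h import *
c=load("top0.npz");P=cloud(c)
m=(np.hypot(P[...,0]-.566,P[...,1]-.337)<.03)&(np.abs(P[...,2]-.034)<.007)
q=np.argwhere(m)[:,::-1];print(len(q),plane(c,q,.034).mean(0))
go(.566,.3367,.0155,82)
E
```

```text
clock: 21.8
tool_pos: [0.5641, 0.3377, 0.0539]
tcp_rot: [0.0, 0.07, 0.998, 0.0]
wrist_force: [-0.4, 0.5, -0.8]
gripper_width: 0.502
grip_force: 0.0
31 [0.56526933 0.33642708 0.034     ]
t 21.8 pos [0.5641 0.3377 0.0539] yaw 81.96 q [ 0.5   0.53  1.87 -0.    0.75 -0.93] w 0.502 -> rows [-0.002  -0.0008  0.0384] -0.0007 F [-0.4  0.5 -0.8]
```

```bash
python3 -m pendant '[[-0.0015,-0.0008,0.02,0],[-0.0015,-0.0008,0.033,0],[-0.0015,-0.0008,0.038,0],[-0.0015,-0.0008,0.038,0],[-0.0015,-0.0008,0.038,0]]' ;python3 -m pendant '[[0,0,0,0],[0,0,0,0],[0,0,0,0],[0,0,0,0],[0,0,0,0],[0,0,0,0],[0,0,0,0],[0,0,0,0]]' 0 20;  python3 -c "
from h import *
go(.5655,.3366,.17,82)"
```

```text
clock: 22.3
tool_pos: [0.5652, 0.337, 0.0153]
tcp_rot: [0.0, 0.07, 0.998, 0.0]
wrist_force: [0.0, -0.1, 0.2]
gripper_width: 0.498
grip_force: 0.0
clock: 23.1
tool_pos: [0.5651, 0.3369, 0.0149]
tcp_rot: [0.0, 0.07, 0.998, 0.0]
wrist_force: [-0.7, 0.0, 3.5]
gripper_width: 0.148
grip_force: 20.0
t 23.1 pos [0.5651 0.3369 0.0149] yaw 81.99 q [ 0.5   0.59  1.86 -0.    0.69 -0.93] w 0.148 -> rows [-0.0005 -0.0002 -0.1551] -0.0002 F [-0.7  0.   3.5]
```

```bash
python3 -m pendant '[[0,0,-0.05,0],[0,0,-0.1,0],[0,0,-0.15,0],[0,0,-0.155,0],[0,0,-0.155,0]]'; python3 -c "
from h import *
go(.478,-.1328,.165,82)"
```

```text
clock: 23.6
tool_pos: [0.5656, 0.3372, 0.1712]
tcp_rot: [0.001, 0.07, 0.998, 0.001]
wrist_force: [0.6, 0.2, -1.4]
gripper_width: 0.145
grip_force: 20.0
t 23.6 pos [0.5656 0.3372 0.1712] yaw 81.99 q [ 0.5   0.37  1.84  0.    0.93 -0.93] w 0.145 -> rows [ 0.0213 -0.4776  0.0054] -0.0002 F [ 0.6  0.2 -1.4]
```

```bash
python3 -m pendant '[[0.021,-0.4775,0.005,0],[0.021,-0.4775,0.005,0],[0.021,-0.4775,0.005,0],[0.021,-0.4775,0.005,0],[0.021,-0.4775,0.005,0],[0.021,-0.4775,0.005,0],[0.021,-0.4775,0.005,0],[0.021,-0.4775,0.005,0],[0.021,-0.4775,0.005,0],[0.021,-0.4775,0.005,0],[0.021,-0.4775,0.005,0],[0.021,-0.4775,0.005,0]]'; python3 -m pendant '[[0,0,0.015,0],[0,0,0.03,0],[0,0,0.03,0],[0,0,0.03,0]]'
python3 - <<'E'
from h import *
from cell import manip
go(.478,-.1328,.116,82)
c=manip.camera("side");np.savez("side7.npz",**c)
u,v=proj(c,[.479,-.132,.09])[0].astype(int);print(u,v)
cv2.imwrite("pics/g1.png",cv2.resize(c["img"][v-45:v+45,u-60:u+60,::-1],(640,480),interpolation=cv2.INTER_CUBIC))
E
```

```text
clock: 24.8
tool_pos: [0.4766, -0.1331, 0.1633]
tcp_rot: [-0.001, 0.071, 0.998, 0.0]
wrist_force: [-0.1, -0.1, -0.1]
gripper_width: 0.146
grip_force: 20.0
clock: 25.2
tool_pos: [0.4774, -0.1322, 0.1344]
tcp_rot: [-0.001, 0.069, 0.998, 0.0]
wrist_force: [-0.3, 0.6, -0.1]
gripper_width: 0.147
grip_force: 20.0
t 25.2 pos [ 0.4774 -0.1322  0.1344] yaw 82.06 q [-0.32  0.18  2.18  0.    0.79 -1.75] w 0.147 -> rows [-0.0007 -0.0006  0.0184] 0.001 F [-0.3  0.6 -0.1]
340 163
```

View pics/g1.png

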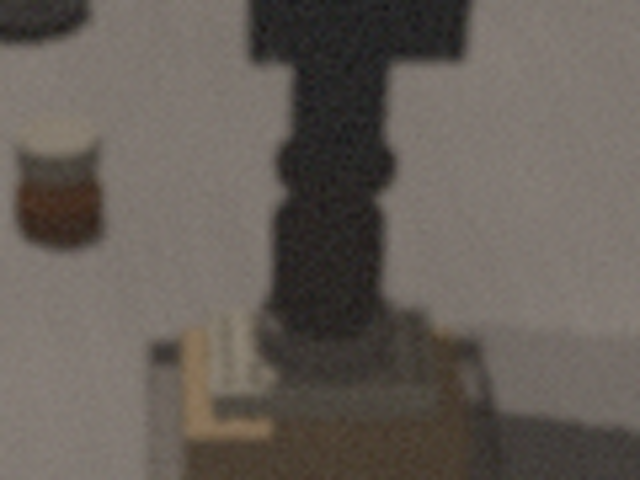

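The lid disc (crop 277–396, centre about 336) is 1–2 mm to the -x side of the crucible (274–384, centre 329), well inside the 5 mm play. I'll shift it +1.5 mm in x and lower.

```bash
python3 -m pendant '[[-0.0015,-0.0005,0.004,0],[-0.0015,-0.0005,0.008,0],[-0.0015,-0.0005,0.011,0],[-0.0015,-0.0005,0.014,0],[-0.0015,-0.0005,0.0165,0],[-0.0015,-0.0005,0.0175,0],[-0.0015,-0.0005,0.0175,0],[-0.0015,-0.0005,0.0175,0]]';  python3 -c "
from h import *
go(.479,-.1328,.116,82)"
```

```text
clock: 26.05
tool_pos: [0.4791, -0.1338, 0.1174]
tcp_rot: [0.0, 0.07, 0.998, -0.0]
wrist_force: [0.3, 0.6, 0.1]
gripper_width: 0.145
grip_force: 20.0
t 26.05 pos [ 0.4791 -0.1338  0.1174] yaw 81.99 q [-0.32  0.21  2.18 -0.    0.75 -1.75] w 0.145 -> rows [0.0002 0.001  0.0014] -0.0002 F [0.3 0.6 0.1]
```

```bash
python3 -m pendant '[[0,0.0008,0.0005,0],[0,0.0008,0.001,0],[0,0.0008,0.0015,0],[0,0.0008,0.0018,0],[0,0.0008,0.0018,0]]'
```

```text
clock: 26.55
tool_pos: [0.4795, -0.1331, 0.1159]
tcp_rot: [0.0, 0.07, 0.998, -0.0]
wrist_force: [-1.1, 1.1, 5.6]
gripper_width: 0.15
grip_force: 20.0
```

Contact was at the expected height (115.9 mm). I'm releasing, lifting, and backing off for a look.

```bash
python3 -m pendant '[[0,0,0,0],[0,0,0,0],[0,0,0,0],[0,0,-0.03,0],[0,0,-0.07,0],[0,0,-0.1,0],[0,0,-0.1,0]]' 0.45; python3 -m pendant '[[0,0.3,0,0],[0,0.3,0,0],[0,0.3,0,0],[0,0.3,0,0],[0,0.3,0,0],[0,0.3,0,0],[0,0.3,0,0],[0,0.3,0,0]]'
python3 - <<'E'
from h import *
from cell import manip
ims=[]
for n in("top","side"):
    c=manip.camera(n);np.savez(n+"8.npz",**c);P=cloud(c)
    for nm,h,w in(("disc",.113,.035),("knob",.135,.02),("ring",.062,.04),("board",.044,.062)):
        m=(np.hypot(P[...,0]-.479,P[...,1]+.130)<w)&(np.abs(P[...,2]-h)<.005)
        if m.sum()<8: print(n,nm,m.sum());continue
        q=(plane(c,biggest(m),h)[:,:2]*1000).astype(np.float32);r=cv2.minAreaRect(q)
        print(n,nm,np.round(r[0],1),np.round(r[1],1),round(r[2],1),"z",np.nanmedian(P[m][:,2]).round(4))
    for nm,x,y,h in(("jar",.5642,-.316,.048),("small",.4379,-.3363,.038)):
        m=(np.hypot(P[...,0]-x,P[...,1]-y)<.04)&(np.abs(P[...,2]-h)<.006);q=plane(c,np.argwhere(m)[:,::-1],h)
        print(n,nm,q.mean(0).round(4))
    u,v=proj(c,[.479,-.132,.08])[0].astype(int);ims.append(cv2.resize(c["img"][v-45:v+45,u-60:u+60,::-1],(400,300),interpolation=cv2.INTER_CUBIC))
cv2.imwrite("pics/i1.png",np.hstack(ims))
E
```

```text
clock: 27.25
tool_pos: [0.4812, -0.1336, 0.2194]
tcp_rot: [0.003, 0.07, 0.998, -0.001]
wrist_force: [1.1, -0.5, 0.0]
gripper_width: 0.447
grip_force: 0.0
clock: 28.05
tool_pos: [0.5204, 0.1647, 0.2144]
tcp_rot: [-0.001, 0.069, 0.998, -0.0]
wrist_force: [-0.9, -1.6, -0.1]
gripper_width: 0.449
grip_force: 0.0
top disc [ 478.4 -133.2] [44.6 45.2] 87.7 z 0.113
top knob [ 478.6 -133.4] [11.7 12. ] 43.4 z 0.1342
top ring [ 471.9 -126.3] [54.6 37.8] 46.5 z 0.0613
top board [ 479.7 -132.7] [60.3 90.5] 81.7 z 0.0435
top jar [ 0.5646 -0.3161  0.048 ]
top small [ 0.4375 -0.3359  0.038 ]
side disc 4
side knob 2
side ring [ 502.2 -123.5] [ 7.3 39.4] 1.3 z 0.0596
side board [ 498.5 -126.5] [65.5 50.6] 81.2 z 0.0424
side jar [ 0.565  -0.3063  0.048 ]
side small [ 0.4423 -0.3132  0.038 ]
```

View pics/i1.png

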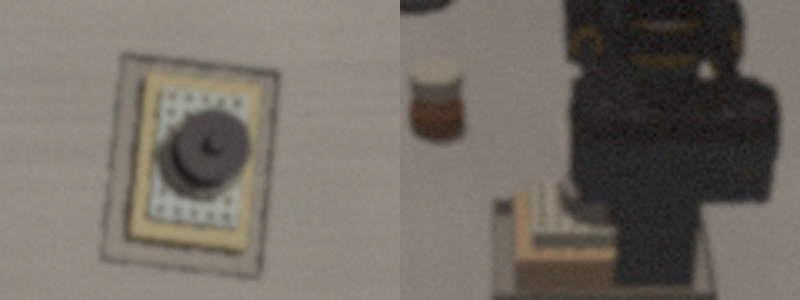

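The top view shows the lid level and centred on the crucible at (210,147), with its disc top at 113 mm as expected. The ring and board are centred below it, and the jar and small crucible have not moved.

```bash
python3 -m pendant '[[0,0,0,0],[0,0,0,0],[0,0,0,0]]' | head -1; python3 -c "
from cell import manip
print(manip.close_job())"
```

```text
clock: 28.45
the job is handed in; nothing more can be done
None
```

The melting stack (board, ring, large crucible, lid) is built in order on the firebrick and handed in at 28.5 s, with the small crucible and flux jar left where they stood.

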